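Lock two storage cases onto the case stack

TASK

Build up the stack of interlocking grey cases: first the tall loose case onto the bottom case, then the shallow case onto the tall one, all with their hooks at the same end. Lay each case flat with its channel over the tongue below but about 3 cm short of straight above, clear of the hook, let go of it there, then push it home gently, without gripping it, until its flange stops under the hook and the spring catch bar pops up in front of it. Do not ram it against the stop, and leave the varnish jar and ink bottle at the ends of the row where they are.

Things in the scene. Friction and masses are not known exactly. Their poses are not given: they have to be found in the camera images.
- bottom_case: Fixed case under the stack, grey closed box 130 (x) x 64 (y), lid at H = 50 mm. Origin: centre of underside; +x to its hook = sliding direction, z up. On every lid a tongue, 30 wide, 4 high, x -45 to +15, rounded edges, fits the 33 wide, 5 deep channel along every underside. A case is home on the lid, straight above sideways and 0 to 12 mm to -x lengthwise (by the lock setting, see catch_bottom).
- tall_case: Loose case H = 46 mm, 0.42 kg, pattern and axes as bottom_case; plain long sides (64 apart) to grip. Stands beside the stack, its hook within 0.7 rad of the same direction. Near the underside at the hook end a flange, 40 wide, z 1 to 6, reaches to x=+76 and goes under the hook lip below. At the front a steel bracket, 54 wide, z = H-14 to H, reaches to x=-90: push there.
- shallow_case: Loose case H = 34 mm, 0.36 kg, same pattern and axes; it stands on the other side of the stack, its hook within 0.7 rad of the same direction. Its own catch bar does not move.
- catch_bottom (a joint): Travel (m) of bottom_case's spring catch bar, 50 mm wide, 8 long, on the front bracket: 0 = up (4 mm above the lid), 0.004 = pressed level by a case lying over it (about 0.6 N; its weight does it). Pops up to 0 once the case has slid past it. Hook and bar sit on one stiff slide, set anew 0 to 12 mm towards -x each time and not measured: feel for the stop; home has 1.5 mm play to the bar.
- catch_tall (a joint): The same for tall_case's bar. Hook (both cases): 44 mm wide, upright's inner face at x=+76 less the slide's unknown 0 to 12 mm; there the flange above stops. Its lip overhangs 9 mm to -x, 8 to 13 mm above the lid, so a case must be laid down 25 to 40 mm short of straight above.
- varnish_jar: Bystander: amber jar, 52 mm across, 73 high, at the right end of the row; origin at the centre of its underside.
- ink_bottle: Bystander: small ink bottle, 36 mm across, 63 high, at the left end of the row; origin at the centre of its underside.

How it is judged:
By the outcome, as a careful person would: the job done as asked, in the order asked, and still so for the second after the job is handed in, with the robot touching nothing.
It also fails if it takes over 69 s, if anything falls off the work surface, if the arm or the gripper's body presses on something with over 40 N, if the wrist force passes 120 N, or if a joint passes its speed limit or range.

ROBOT

A 6-joint arm with a two-finger parallel gripper is mounted at the origin on the work surface; the furniture and walls round the work are solid. World frame = base frame: x ahead of the robot, y to its left, z up, the work surface at z = 0. Lengths are in mm, angles in rad, forces in N, time in s.
With the tool pointing down it reaches from about 350 to 875 mm from the base axis. Payload 15.5 kg.
Tool frame: the origin (TCP) lies midway between the tips of the shut fingers; the grasp point (between the pads) lies 19 mm behind it; z points along the fingers, y is the line along which they close (so a half turn about z gives the same grasp; the last joint's range is limited). The gripper opens to 85 mm and grips with 20 to 120 N. Pads are 22 mm wide; open, the fingers measure 114 mm over their backs; the gripper's body (76 mm by 85 mm) begins 54 mm behind the grasp point. The pads swing forward as they close: fully open they stand 13 mm farther back than shut.
Start: joints at [1.238, 0.494, 1.345, -0, 1.302, -0.096], TCP at [146.616, 607.561, 231.277] pointing down, gripper open.
Joint ranges: [-2.91, 2.91], [-0.82, 2.16], [0.22, 2.67], [-1.22, 4.37], [0.12, 2.79], [-3.08, 3.08]. Speed limits (rad/s): [1.89, 1.89, 2.57, 3.01, 3.01, 3.01].

INTERFACE

Orientations are given as a unit quaternion [w, x, y, z].
In Python, from plant import * gives the robot as it stands.
- The arm moves only by the tool play_rows, never from a script. Its argument "increments" is a list of rows, each a list of 6 numbers: the shift along the tool's x, y, z in cm, then the turn, a rotation vector about the tool's x, y, z in rad. In form: [[x, y, z, rx, ry, rz], ...]. A call has exactly 5 rows; each row is the pose to reach, as a shift and turn from the pose commanded when the call began, along the tool's axes at that moment; what a row does not reach only later rows make up. A row lasts 1/12 s, in which the tool goes at most 41.7 mm and 7.16 degrees, less where a joint would pass 70% of its speed; a pose out of reach is approached as far as the arm can. A call with a gripper value outside its range is refused whole. "gripper" is the opening, from 0 (shut) to 1 (fully open), set as the call begins (left out, the last holds). The fingers move at their own pace and stop on an object; "squeeze" is the grip in N (left out, the last holds). Time passes only in rows, so rows that repeat a pose let the fingers close, or fill a call up. It gives the time, the measured TCP pose, the force, the opening and the grip force at its end, in the units of the state.
- get_state(): the state, without advancing time (a new reading comes with each control period).
- camera(name): name is "scene" or "top" or "wrist"; returns a dict with "pixels" (480x640x3 uint8, red, green, blue), "fx", "fy", "cx", "cy" (pixels), "R" (3x3) and "t" (3): a world point X has camera coordinates R X + t. Camera axes: x right, y down, z forward; pixel columns grow to the right and rows downward; lengths in mm; the calibration is good to about 2 mm. A picture is of the moment at which its call begins. There is no depth.
- finish_job(): hands the job in; it is judged then, once.
Trained networks look in a picture, given as the dict that the camera call returned (one of the last four; its "shot" number tells which), for a name from the list of things; names that differ only in an ending like _2 or _b are one class to them, and where a whole thing is asked for, a point or a joint stands for the part that bears it (a point fixed in the world has none). Each returns a list of dicts, best first, with "p" (0 to 1); they miss things now and then, are a little off and sometimes report something else, mostly with a low value. They report only what shows in the picture. A call takes as long as a camera call.
- boxes_of(picture, thing): "centre" ([x, y, z] in mm, in world coordinates, good to about 4 mm: the middle of the surface that is visible of it).
- cut_out(picture, thing): "pixels" (480x640 bool, what is visible of it).
The state is a dict: "clock": time; "joints": joint angles; "qd": joint speeds; "joint_torque": joint torques, N m; "tool_pos": TCP position; "tcp_rot": TCP orientation; "wrist_force": force on the tool from outside, world axes, zero at the start; "torque": the same for the moment, N m; "opening": opening from 0.0 (shut) to 1.0 (fully open); "gripper_force": force on a finger pad.
Only numpy, scipy, OpenCV 4.12 (cv2) and the standard library are available. Lean on these libraries where they do the work, as an engineer would, in place of code of your own. Each camera call takes 0.05 s, during which the arm holds its last target. There are 200 camera calls.

## Working session

There is one attempt and no reset: what is moved stays moved. The work goes in short steps, Python scripts to look and compute and a tool call to move; the robot and the scene stay as the last step left them, time stands still between calls to the robot, and variables do not carry over. Pictures are saved under pics/ and viewed, at most 10 in all, crops included, and the job is handed in when it is done.

Besides the shell and the picture viewer there is one more tool, called after "Emit:" as name(argument=value, ...), one argument or row to a line, values as JSON. play_rows: Moves the arm, as the interface text tells. Its arguments: {"type":"object","properties":{"increments":{"type":"array"},"gripper":{"type":"number"},"squeeze":{"type":"number"}},"required":["increments"]}

```bash
ls; mkdir -p pics
python3 - <<'E'
from plant import *
import cv2
s=get_state(); print({k:s[k] for k in ('clock','tool_pos','tcp_rot','opening','wrist_force')})
for n in ('top','scene'):
    p=camera(n); cv2.imwrite(f'pics/{n}0.png',p['pixels'][:,:,::-1]); print(n,p['fx'],p['R'],p['t'])
    for t in ('bottom_case','tall_case','shallow_case','varnish_jar','ink_bottle','catch_bottom'):
        print(t,[(round(d['p'],2),[round(float(v)) for v in d['centre']]) for d in boxes_of(p,t)][:3])
E
```

```text
pics
{'clock': 0.0, 'tool_pos': array([146.49860274, 607.20518021, 230.69366712]), 'tcp_rot': array([-1.28952178e-04,  1.18121783e-01,  9.92998924e-01, -6.04206232e-04]), 'opening': 0.9981647162698558, 'wrist_force': array([ 0.23055377, -0.29984616, -1.07376539])}
top 507.85398328187455 [[-0.02832649 -0.99945054  0.01721106]
 [-0.99810258  0.02733821 -0.05517124]
 [ 0.05467041 -0.01874121 -0.99832856]] [  -9.65003466  462.25753451 1593.57323531]
bottom_case [(0.93, [464, -6, 47])]
tall_case [(0.87, [421, -289, 46])]
shallow_case [(0.85, [428, 267, 35])]
varnish_jar [(0.67, [492, -428, 51])]
ink_bottle []
catch_bottom []
scene 592.542150202256 [[ 0.68937238 -0.72437666 -0.00664675]
 [-0.56061757 -0.52767087 -0.63817818]
 [ 0.45877408  0.44366869 -0.76986001]] [-319.09221898  294.56105424 1274.41398145]
bottom_case [(0.66, [454, -13, 54]), (0.59, [405, -300, 48])]
tall_case [(0.8, [407, -298, 46])]
shallow_case [(0.79, [422, 268, 33])]
varnish_jar [(0.72, [481, -440, 48])]
ink_bottle [(0.51, [502, 428, 39]), (0.45, [456, -18, 50])]
catch_bottom [(0.42, [484, -76, 57])]
```

View pics/top0.png

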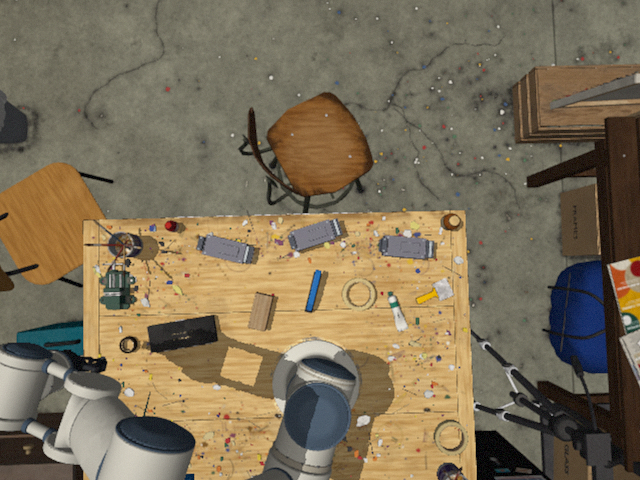

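View pics/scene0.png

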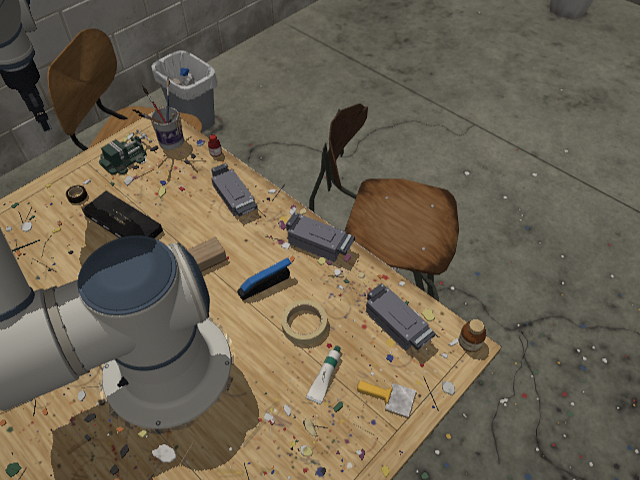

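The top view shows the shallow case at (225,249), the bottom case at (316,236) and the tall case at (407,246). The ink bottle is at (172,226) and the jar at (452,222). I need enlarged crops to tell the hook ends apart.

Run:
```python
import cv2,numpy as np
t=cv2.imread('pics/top0.png'); s=cv2.imread('pics/scene0.png')
f=lambda im,c,r:cv2.resize(im[r-30:r+30,c-40:c+40],(266,200),interpolation=cv2.INTER_CUBIC)
g=lambda im,c,r:cv2.resize(im[r-36:r+36,c-48:c+48],(266,200),interpolation=cv2.INTER_CUBIC)
a=np.hstack([f(t,225,249),f(t,316,236),f(t,407,246)]);b=np.hstack([g(s,235,190),g(s,319,236),g(s,398,315)])
cv2.imwrite('pics/crop0.png',np.vstack([a,b]))
```

```text
(no output)
```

View pics/crop0.png

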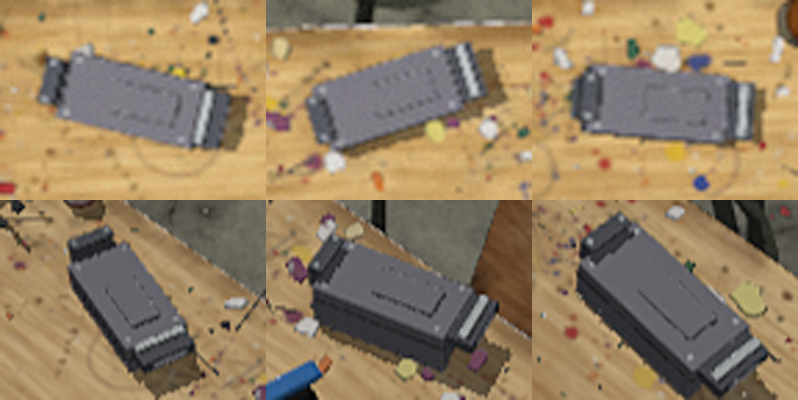

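Hooks (dark uprights) are at the left, +y end of every case, and the bright catch bars are at the right. So sliding goes roughly towards +y. Next I'll write a helper and set out for the tall case.

```bash
cat > h.py <<'E'
from plant import *
import numpy as np, cv2
from scipy.spatial.transform import Rotation as Ro
def pose():
    s=get_state(); q=s['tcp_rot']; return s,np.array(s['tool_pos']),Ro.from_quat([q[1],q[2],q[3],q[0]])
def down(yaw): # tool z down, tool y at world yaw (rad); tool x = slide direction yaw+90deg
    y=np.array([np.cos(yaw),np.sin(yaw),0]); z=np.array([0,0,-1.]); return Ro.from_matrix(np.c_[np.cross(y,z),y,z])
def inc(x,y,z,yaw):
    s,p,R=pose(); d=R.inv().apply(np.array([x,y,z])-p)/10; r=(R.inv()*down(yaw)).as_rotvec()
    print('t',round(s['clock'],2),'inc',np.round(d,2),np.round(r,4)); return d,r
def ray(cam,uv,z): # pixels -> world points on plane z
    uv=np.atleast_2d(uv).astype(float); R=np.array(cam['R']); c=-R.T@np.array(cam['t'])
    d=np.c_[(uv[:,0]-cam['cx'])/cam['fx'],(uv[:,1]-cam['cy'])/cam['fy'],np.ones(len(uv))]@R
    return c+d*((z-c[2])/d[:,2])[:,None]
def proj(cam,X):
    c=np.atleast_2d(X)@np.array(cam['R']).T+np.array(cam['t']); return np.c_[c[:,0]/c[:,2]*cam['fx']+cam['cx'],c[:,1]/c[:,2]*cam['fy']+cam['cy']]
E
python3 -c "
from h import *
inc(440,100,260,0.0)"
```

```text
t 0.7 inc [-40.43 -42.46  -2.87] [ 1.000e-04 -1.000e-04  1.334e+00]
```

Emit:
play_rows(
  increments=[
    [-8,-8,-3,0,0,0.12],
    [-16,-16,-3,0,0,0.24],
    [-24,-24,-3,0,0,0.36],
    [-32,-33,-3,0,0,0.48],
    [-40,-42,-3,0,0,0.6],
  ],
  gripper=1,
  squeeze=30,
)

```text
clock: 1.12
tool_pos: [253.0, 428.6, 251.6]
tcp_rot: [0.0, 0.409, 0.913, 0.0]
wrist_force: [1.4, 0.8, -0.3]
opening: 1.001
gripper_force: 0.0
```

```bash
python3 -c "
from h import *
inc(420,-240,250,0.0)"
```

```text
t 1.12 inc [-61.   -32.06   0.14] [ 7.000e-04 -3.000e-04  7.286e-01]
```

Emit:
play_rows(
  increments=[
    [-8,-3,0,0,0,0.12],
    [-16,-6,0,0,0,0.24],
    [-24,-9,0,0,0,0.36],
    [-32,-13,0,0,0,0.48],
    [-40,-17,0,0,0,0.6],
  ],
)

```text
clock: 1.53
tool_pos: [325.0, 233.1, 251.6]
tcp_rot: [0.0, 0.66, 0.751, 0.0]
wrist_force: [1.5, 0.2, 0.1]
opening: 1.003
gripper_force: 0.0
```

```bash
python3 -c "
from h import *
inc(420,-240,250,0.0)"
```

```text
t 1.53 inc [-48.14   3.36   0.15] [ 0.0008 -0.0002  0.1285]
```

Emit:
play_rows(
  increments=[
    [-4,2,0,0,0,0.06],
    [-8,3.4,0,0,0,0.13],
    [-12,3.4,0,0,0,0.13],
    [-16,3.4,0,0,0,0.13],
    [-20,3.4,0,0,0,0.13],
  ],
)

```text
clock: 1.95
tool_pos: [385.1, 39.1, 251.6]
tcp_rot: [0.0, 0.706, 0.708, 0.0]
wrist_force: [1.4, 0.0, 0.4]
opening: 0.997
gripper_force: 0.0
```

Emit:
play_rows(
  increments=[
    [-4,0,0,0,0,0],
    [-8,0,0,0,0,0],
    [-12,0,0,0,0,0],
    [-16,0,0,0,0,0],
    [-20,0,0,0,0,0],
  ],
)

```text
clock: 2.37
tool_pos: [385.4, -161.0, 251.6]
tcp_rot: [0.0, 0.706, 0.708, 0.0]
wrist_force: [0.6, 0.9, 0.5]
opening: 1.001
gripper_force: 0.0
```

Run:
```python
from h import *
inc(420,-270,200,0.0)
p=camera('wrist'); cv2.imwrite('pics/w1.png',p['pixels'][:,:,::-1]); print(p['fx'],np.round(p['R'],2),-np.array(p['R']).T@p['t'])
print(proj(p,[[421,-289,46]]))
```

```text
t 2.37 inc [-10.91   3.42   5.17] [0.0007 0.0004 0.0037]
422.07750555839766 [[ 1.    0.    0.  ]
 [ 0.   -0.97  0.26]
 [ 0.   -0.26 -0.97]] [384.38236479 -94.28411326 393.81405338]
[[358.17318793 348.89928552]]
```

View pics/w1.png

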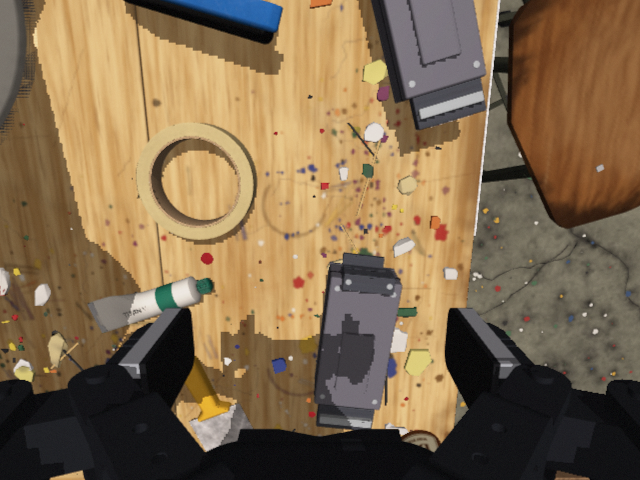

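The wrist view shows the tall case at about (358,345), with its hook upright up-image at (362,262) and its bar at (345,422). The bottom case is at top right. I'll fit the model silhouette to the cut-out.

```bash
cat > fit.py <<'E'
from h import *
from scipy.optimize import minimize
def box(x0,x1,w,z0,z1): return np.array([[x,y,z] for x in (x0,x1) for y in (-w/2,w/2) for z in (z0,z1)],float)
def render(cam,p,H,z0,up=2):
    x,y,yaw,he,be=p; M=Ro.from_euler('z',yaw).as_matrix(); im=np.zeros((480*up,640*up),np.uint8)
    for b in (box(-65,65,64,0,H),box(-be,-65,54,H-14,H),box(65,he,44,H-14,H+13)):
        q=proj(cam,b@M.T+[x,y,z0]); h=cv2.convexHull(q.astype(np.float32))
        cv2.fillPoly(im,[np.round(((h+.5)*up-.5)*16).astype(np.int32)],1,shift=4)
    return im
def fit(cam,mask,H,g,z0=0,up=2):
    m=cv2.resize(mask.astype(np.uint8),None,fx=up,fy=up,interpolation=cv2.INTER_NEAREST)
    f=lambda p:float(np.count_nonzero(render(cam,p,H,z0,up)!=m))
    x=np.array([*g,84,90.]); st=np.array([8,8,.15,4,3])
    for k in range(3):
        r=minimize(f,x,method='Nelder-Mead',options=dict(initial_simplex=np.vstack([x]+[x+st[i]*np.eye(5)[i] for i in range(5)]),maxfev=400,xatol=.02,fatol=1)); x=r.x; st=-st/2.5
    return x,r.fun/m.sum()
def see(thing,H,g,cam='wrist',z0=0):
    p=camera(cam); c=cut_out(p,thing)
    if not c: print(thing,'none'); return p,None
    m=c[0]['pixels'].astype(bool); x,e=fit(p,m,H,g,z0)
    print(thing,round(c[0]['p'],2),int(m.sum()),'x,y,yaw',np.round(x[:2],1),round(x[2],4),'hook,brk',np.round(x[3:],1),'err',round(e,3)); return p,x
E
python3 - <<'E'
from fit import *
see('tall_case',46,(421,-289,1.53))
see('bottom_case',50,(464,-6,1.85),'top')
see('tall_case',46,(421,-289,1.53),'top')
see('shallow_case',34,(428,267,1.33),'top')
E
```

```text
tall_case 0.56 11949 x,y,yaw [ 419.5 -284.7] 1.4614 hook,brk [81.3 90.8] err 0.034
bottom_case 0.61 1103 x,y,yaw [462.7  -2.7] 1.854 hook,brk [75.6 90.5] err 0.056
tall_case none
shallow_case 0.88 1109 x,y,yaw [428.4 271. ] 1.309 hook,brk [83.8 89.4] err 0.056
```

Run:
```python
from h import *
inc(419.5,-284.7,100,-0.1094)
```

```text
t 2.82 inc [-12.72   3.28  15.14] [ 1.000e-04 -0.000e+00  1.153e-01]
```

Emit:
play_rows(
  increments=[
    [-3,0.8,3,0,0,0.06],
    [-6.5,1.6,6.5,0,0,0.115],
    [-10,2.6,10,0,0,0.115],
    [-12.7,3.3,13,0,0,0.115],
    [-12.7,3.3,15.1,0,0,0.115],
  ],
)

```text
clock: 3.23
tool_pos: [421.4, -288.5, 99.6]
tcp_rot: [0.002, 0.745, 0.667, 0.0]
wrist_force: [0.7, -0.8, -0.8]
opening: 0.999
gripper_force: 0.0
```

Run:
```python
from fit import *
p,x=see('tall_case',46,(419.5,-284.7,1.461))
cv2.imwrite('pics/w2.png',p['pixels'][:,:,::-1])
inc(419.5,-284.7,4,-0.1094)
if x is not None: inc(x[0],x[1],4,x[2]-np.pi/2)
```

```text
tall_case 0.64 39542 x,y,yaw [ 419.4 -287.5] 1.4528 hook,brk [73.8 88.5] err 0.014
t 3.33 inc [0.05 0.14 9.21] [-0.005  -0.0033 -0.0017]
t 3.33 inc [-0.23  0.17  9.21] [-0.005  -0.0033  0.0069]
```

Emit:
play_rows(
  increments=[
    [-0.1,0.15,2.5,0,0,0],
    [-0.1,0.15,5,0,0,0.003],
    [-0.1,0.15,7.5,0,0,0.003],
    [-0.1,0.15,9,0,0,0.003],
    [-0.1,0.15,9,0,0,0.003],
  ],
)

```text
clock: 3.75
tool_pos: [420.3, -284.9, 9.2]
tcp_rot: [-0.002, 0.746, 0.666, -0.0]
wrist_force: [0.2, -0.1, -0.3]
opening: 0.996
gripper_force: 0.0
```

Emit:
play_rows(
  increments=[
    [0,0,0,0,0,0],
    [0,0,0,0,0,0],
    [0,0,0,0,0,0],
    [0,0,0,0,0,0],
    [0,0,0,0,0,0],
  ],
  gripper=0,
  squeeze=40,
)

```text
clock: 4.17
tool_pos: [421.3, -286.6, 12.1]
tcp_rot: [0.001, 0.746, 0.666, 0.0]
wrist_force: [1.2, 6.4, 9.5]
opening: 0.745
gripper_force: 45.5
```

Run:
```python
from fit import *
inc(419.5,-284.7,4,-0.1094); s,p,R=pose(); print(s['opening'],s['gripper_force'],s['wrist_force'],p)
see('tall_case',46,(419.4,-287,1.4614))
```

```text
t 4.17 inc [ 0.17 -0.2   0.81] [ 0.0015  0.0006 -0.0042]
0.7451082726091645 45.46171009540558 [1.1506673  6.44290557 9.47061937] [ 421.30902975 -286.62331402   12.11461935]
tall_case 0.88 74600 x,y,yaw [ 419.5 -296.2] 1.4553 hook,brk [82.1 94. ] err 0.173
```

Emit:
play_rows(
  increments=[
    [0,0,0,0,0,0],
    [0,0,0,0,0,0],
    [0,0,0,0,0,0],
    [0,0,-1,0,0,0],
    [0,0,-2,0,0,0],
  ],
  gripper=1,
)

```text
clock: 4.68
tool_pos: [420.6, -286.7, 31.0]
tcp_rot: [-0.0, 0.746, 0.666, -0.0]
wrist_force: [-0.5, 0.4, -0.3]
opening: 0.997
gripper_force: 0.0
```

Emit:
play_rows(
  increments=[
    [0,0,-3,0,0,0],
    [0,0,-6.5,0,0,0],
    [0,0,-10,0,0,0],
    [0,0,-12,0,0,0],
    [0,0,-12,0,0,0],
  ],
)

```text
clock: 5.1
tool_pos: [422.4, -288.3, 155.7]
tcp_rot: [0.004, 0.746, 0.666, 0.0]
wrist_force: [0.8, -1.0, 0.9]
opening: 1.001
gripper_force: 0.0
```

Run:
```python
from fit import *
for i in range(2):
    s,p,R=pose(); c,x=see('tall_case',46,(420,-287,1.4614))
    d=R.inv().apply([x[0]-p[0],x[1]-p[1],0]); print('pos',p,'case in tool',d,'yaw err',x[2]-np.pi/2-np.arctan2(*R.apply([0,1,0])[1::-1]))
cv2.imwrite('pics/w3.png',c['pixels'][:,:,::-1])
```

```text
tall_case noneTraceback (most recent call last):
  File "<stdin>", line 4, in <module>
TypeError: 'NoneType' object is not subscriptable
```

Run:
```python
from fit import *
s,p,R=pose(); c=camera('wrist'); cv2.imwrite('pics/w3.png',c['pixels'][:,:,::-1])
for th in ('tall_case','bottom_case','shallow_case','catch_tall'):
    for o in cut_out(c,th):
        m=o['pixels'].astype(bool); print(th,o['p'],m.sum(),np.argwhere(m).mean(0))
        if m.sum()>15000:
            x,e=fit(c,m,46,(420,-287,1.46)); d=R.inv().apply([x[0]-p[0],x[1]-p[1],0]); print(p,x,e,'in tool',d,'yaw err',x[2]-np.pi/2-np.arctan2(*R.apply([0,1,0])[1::-1]))
```

```text
tall_case 0.93 25691 [239.57210696 319.2572107 ]
[ 421.08424165 -287.20287794  152.02117837] [ 420.74829997 -286.62068195    1.4561054    73.06024983   89.73425766] 0.016552489198552022 in tool [ 0.54017787 -0.4000171  -0.00178388] yaw err -0.0006347256607427826
shallow_case 0.26 1051 [358.47859182 319.50428164]
catch_tall 0.79 1049 [358.51668255 319.53574833]
```

View pics/w3.png

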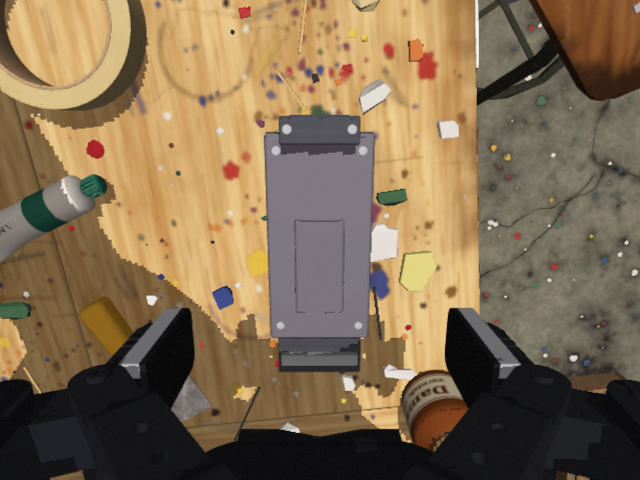

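The tall case is centred in the tool (318,235 in the picture), so the camera bias is small: 0.4 mm sideways and about zero yaw. Next I measure the bottom case from the same relative height.

Run:
```python
from h import *
inc(462.7,-2.7,156,0.283)
```

```text
t 5.45 inc [28.68  0.98 -0.61] [-0.0012 -0.0012 -0.3971]
```

Emit:
play_rows(
  increments=[
    [4,0.1,-0.6,0,0,-0.08],
    [8,0.2,-0.6,0,0,-0.16],
    [12,0.4,-0.6,0,0,-0.24],
    [16,0.6,-0.6,0,0,-0.32],
    [20,0.7,-0.6,0,0,-0.397],
  ],
)

```text
clock: 5.87
tool_pos: [450.2, -87.2, 155.9]
tcp_rot: [-0.001, 0.599, 0.801, -0.0]
wrist_force: [1.6, 0.6, -0.4]
opening: 0.999
gripper_force: 0.0
```

Run:
```python
from h import *
inc(462.7,-2.7,156,0.283)
```

```text
t 5.87 inc [ 7.76  3.59 -0.01] [-0.0009 -0.0006  0.0034]
```

Emit:
play_rows(
  increments=[
    [3,1.4,0,0,0,0],
    [6,2.8,0,0,0,0],
    [7.8,3.6,0,0,0,0.003],
    [7.8,3.6,0,0,0,0.003],
    [7.8,3.6,0,0,0,0.003],
  ],
)

```text
clock: 6.28
tool_pos: [463.0, -3.1, 155.8]
tcp_rot: [-0.0, 0.601, 0.8, -0.0]
wrist_force: [0.4, -0.4, -0.5]
opening: 0.999
gripper_force: 0.0
```

Run:
```python
from fit import *
for i in range(2):
    s,p,R=pose(); c,x=see('bottom_case',50,(462.7,-2.7,1.854))
    if x is not None: d=R.inv().apply([x[0]-p[0],x[1]-p[1],0]); print(p,x,'in tool',d)
    for o in cut_out(c,'catch_bottom')[:1]:
        m=o['pixels'].astype(np.uint8); q=ray(c,np.argwhere(m)[:,::-1],54); l=(q-[x[0],x[1],0])[:,:2]@[np.cos(x[2]),np.sin(x[2])]; print('bar',o['p'],m.sum(),np.percentile(l,[2,50,98]))
cv2.imwrite('pics/w4.png',c['pixels'][:,:,::-1])
```

```text
bottom_case 0.68 25685 x,y,yaw [463.7  -1.2] 1.8618 hook,brk [73.8 88.6] err 0.02
[463.01515768  -3.14729519 155.84075746] [463.65608066  -1.15145323   1.8617638   73.84172606  88.55318046] in tool [ 1.73823385e+00  1.17162712e+00 -5.94313735e-04]
bottom_case 0.56 25885 x,y,yaw [463.9  -2. ] 1.8542 hook,brk [74.6 88.1] err 0.018
[463.05860039  -4.75085746 156.05918659] [463.86523831  -1.97450167   1.85418669  74.64594408  88.05473428] in tool [ 2.44632700e+00  1.54087632e+00 -7.96704400e-04]
bar 0.91 1013 [-80.39087056 -75.96255718 -71.02130852]
```

View pics/w4.png

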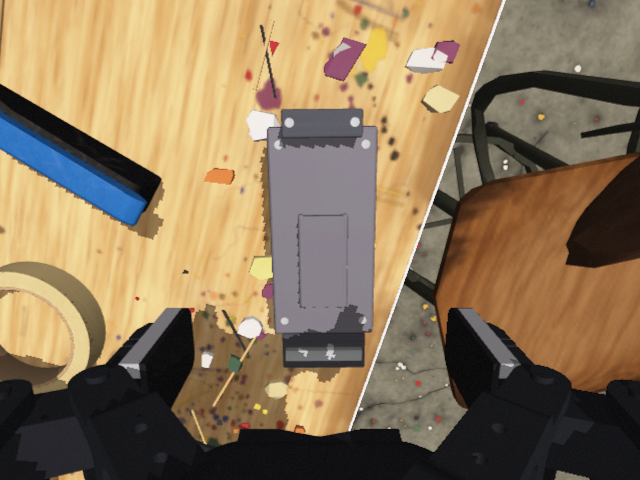

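The bottom case is at about (322,235), with its hook end up-image at (322,123) and its bar at (323,352). I'll average a few more fits now that the arm has settled.

Run:
```python
from fit import *
L=[]
for i in range(5):
    s,p,R=pose(); c,x=see('bottom_case',50,(463.7,-1.7,1.858))
    if x is not None: L.append(np.r_[x[:3],p,R.inv().apply([x[0]-p[0],x[1]-p[1],0])[:2]])
print(np.round(np.mean(L,0),3),np.round(np.std(L,0),3))
inc(421,-287,60,-0.115)
```

```text
bottom_case 0.97 25931 x,y,yaw [463.3  -1. ] 1.8601 hook,brk [73.4 89. ] err 0.017
bottom_case 0.77 25826 x,y,yaw [463.3   0. ] 1.8631 hook,brk [72.5 90. ] err 0.02
bottom_case 0.56 25888 x,y,yaw [463.4   0.5] 1.8563 hook,brk [72.1 90.9] err 0.02
bottom_case 0.67 25904 x,y,yaw [462.8   1.3] 1.8577 hook,brk [71.2 91.6] err 0.023
bottom_case 0.92 25769 x,y,yaw [462.5   1.9] 1.8584 hook,brk [70.4 92.1] err 0.027
[463.053   0.552   1.859 463.228  -4.406 156.328   4.814   1.199] [0.339 1.003 0.002 0.027 0.265 0.039 0.8   0.185]
t 7.08 inc [-26.03 -11.88   9.64] [0.    0.    0.395]
```

Emit:
play_rows(
  increments=[
    [-3.7,-1.7,0,0,0,0.08],
    [-7.4,-3.4,0,0,0,0.16],
    [-11,-5,0,0,0,0.24],
    [-15,-6.8,0,0,0,0.32],
    [-18.6,-8.5,0,0,0,0.395],
  ],
)

```text
clock: 7.5
tool_pos: [432.5, -207.7, 156.5]
tcp_rot: [0.0, 0.748, 0.664, 0.0]
wrist_force: [0.8, 0.2, 0.1]
opening: 1.0
gripper_force: 0.0
```

Emit:
play_rows(
  increments=[
    [-3,-0.5,2,0,0,0],
    [-6,-0.8,4,0,0,0],
    [-8,-0.8,7,0,0,0],
    [-8,-0.8,9,0,0,0],
    [-8,-0.8,9,0,0,0],
  ],
)

```text
clock: 7.92
tool_pos: [414.2, -284.4, 63.2]
tcp_rot: [-0.002, 0.747, 0.665, -0.0]
wrist_force: [-1.2, 1.2, -0.9]
opening: 1.0
gripper_force: 0.0
```

Run:
```python
from h import *
inc(421,-287.2,5,-0.1147)
```

```text
t 7.92 inc [-0.22  0.74  5.82] [-0.0041 -0.0028 -0.0023]
```

Emit:
play_rows(
  increments=[
    [-0.1,0.4,1,0,0,0],
    [-0.2,0.7,3,0,0,0],
    [-0.2,0.7,5,0,0,0],
    [-0.2,0.7,5.6,0,0,0],
    [-0.2,0.7,5.6,0,0,0],
  ],
)

```text
clock: 8.33
tool_pos: [422.7, -286.5, 10.0]
tcp_rot: [-0.001, 0.746, 0.666, -0.0]
wrist_force: [-0.1, 0.8, 0.7]
opening: 1.002
gripper_force: 0.0
```

Emit:
play_rows(
  increments=[
    [0,0,0,0,0,0],
    [0,0,0,0,0,0],
    [0,0,0,0,0,0],
    [0,0,0,0,0,0],
    [0,0,0,0,0,0],
  ],
  gripper=0,
  squeeze=40,
)

```text
clock: 8.75
tool_pos: [422.9, -287.3, 11.7]
tcp_rot: [0.001, 0.747, 0.665, 0.0]
wrist_force: [-0.1, 2.6, 7.2]
opening: 0.748
gripper_force: 43.7
```

Emit:
play_rows(
  increments=[
    [0,0,-1,0,0,0],
    [0,0,-3,0,0,0],
    [0,0,-6,0,0,0],
    [0,0,-9,0,0,0],
    [0,0,-9,0,0,0],
  ],
)

```text
clock: 9.17
tool_pos: [424.6, -288.8, 106.1]
tcp_rot: [0.004, 0.747, 0.665, 0.0]
wrist_force: [2.4, -2.0, -3.9]
opening: 0.741
gripper_force: 48.6
```

Run:
```python
from h import *
inc(472,-28.5,95,0.288)
```

```text
t 9.17 inc [26.41  1.72  1.  ] [ 0.0054  0.0055 -0.4028]
```

Emit:
play_rows(
  increments=[
    [3.7,0.3,0.3,0,0,-0.08],
    [7.5,0.5,0.5,0,0,-0.16],
    [11,0.8,0.5,0,0,-0.24],
    [15,1,0.5,0,0,-0.32],
    [18.8,1.2,0.5,0,0,-0.4],
  ],
)

```text
clock: 9.58
tool_pos: [455.9, -100.1, 95.8]
tcp_rot: [0.0, 0.598, 0.801, 0.0]
wrist_force: [1.3, -0.3, -5.7]
opening: 0.741
gripper_force: 48.4
```

Run:
```python
from h import *
inc(472,-28.5,95,0.288)
```

```text
t 9.58 inc [6.41 3.58 0.08] [0.0004 0.0002 0.0004]
```

Emit:
play_rows(
  increments=[
    [2.2,1.2,0,0,0,0],
    [4.4,2.4,0,0,0,0],
    [6.2,3.5,0,0,0,0],
    [6.4,3.58,0,0,0,0],
    [6.4,3.58,0,0,0,0],
  ],
)

```text
clock: 10.0
tool_pos: [472.5, -29.3, 95.7]
tcp_rot: [0.0, 0.599, 0.801, 0.0]
wrist_force: [-0.1, 0.3, -6.6]
opening: 0.742
gripper_force: 48.4
```

Emit:
play_rows(
  increments=[
    [0,0,0.5,0,0,0],
    [0,0,1,0,0,0],
    [0,0,1.5,0,0,0],
    [0,0,1.5,0,0,0],
    [0,0,1.5,0,0,0],
  ],
)

```text
clock: 10.42
tool_pos: [472.1, -30.9, 79.9]
tcp_rot: [-0.0, 0.6, 0.8, -0.0]
wrist_force: [-0.1, 0.3, -5.5]
opening: 0.742
gripper_force: 48.3
```

Run:
```python
from h import *
inc(472,-28.5,62,0.288)
```

```text
t 10.42 inc [0.23 0.06 1.79] [-0.001  -0.0005 -0.0039]
```

Emit:
play_rows(
  increments=[
    [0.1,0.05,0.4,0,0,-0.003],
    [0.2,0.05,0.8,0,0,-0.003],
    [0.2,0.05,1.1,0,0,-0.003],
    [0.2,0.05,1.4,0,0,-0.003],
    [0.2,0.05,1.4,0,0,-0.003],
  ],
)

```text
clock: 10.83
tool_pos: [472.2, -28.3, 65.8]
tcp_rot: [-0.0, 0.598, 0.801, -0.0]
wrist_force: [0.2, 0.8, -5.5]
opening: 0.742
gripper_force: 48.4
```

Run:
```python
from h import *
inc(472,-28.5,62,0.288); print(get_state()['wrist_force'])
```

```text
t 10.83 inc [-0.02 -0.02  0.38] [-0.0007 -0.0003  0.0001]
[ 0.23651148  0.76134143 -5.51321578]
```

Emit:
play_rows(
  increments=[
    [0,0,0.1,0,0,0],
    [0,0,0.15,0,0,0],
    [0,0,0.2,0,0,0],
    [0,0,0.2,0,0,0],
    [0,0,0.2,0,0,0],
  ],
)

```text
clock: 11.25
tool_pos: [472.4, -28.4, 64.4]
tcp_rot: [0.0, 0.598, 0.801, 0.0]
wrist_force: [0.2, 0.2, -5.3]
opening: 0.739
gripper_force: 48.4
```

Emit:
play_rows(
  increments=[
    [0,0,0.05,0,0,0],
    [0,0,0.1,0,0,0],
    [0,0,0.15,0,0,0],
    [0,0,0.15,0,0,0],
    [0,0,0.15,0,0,0],
  ],
)

```text
clock: 11.67
tool_pos: [472.4, -28.4, 62.9]
tcp_rot: [0.0, 0.598, 0.801, 0.0]
wrist_force: [0.5, 0.4, -4.3]
opening: 0.743
gripper_force: 48.4
```

Emit:
play_rows(
  increments=[
    [0,0,0.03,0,0,0],
    [0,0,0.06,0,0,0],
    [0,0,0.1,0,0,0],
    [0,0,0.13,0,0,0],
    [0,0,0.13,0,0,0],
  ],
)

```text
clock: 12.08
tool_pos: [472.5, -28.4, 61.8]
tcp_rot: [0.0, 0.598, 0.801, 0.0]
wrist_force: [-0.8, 0.6, 3.2]
opening: 0.746
gripper_force: 49.3
```

Emit:
play_rows(
  increments=[
    [0,0,0.03,0,0,0],
    [0,0,0.06,0,0,0],
    [0,0,0.1,0,0,0],
    [0,0,0.1,0,0,0],
    [0,0,0.1,0,0,0],
  ],
)

```text
clock: 12.5
tool_pos: [472.5, -28.4, 61.7]
tcp_rot: [0.0, 0.598, 0.801, 0.0]
wrist_force: [-6.4, 0.5, 31.6]
opening: 0.742
gripper_force: 52.9
```

It is seated on the lid at the expected height. Let go and rise.

Emit:
play_rows(
  increments=[
    [0,0,-0.1,0,0,0],
    [0,0,-0.1,0,0,0],
    [0,0,-0.1,0,0,0],
    [0,0,-0.1,0,0,0],
    [0,0,-0.1,0,0,0],
  ],
  gripper=1,
)

```text
clock: 12.92
tool_pos: [472.4, -28.4, 61.5]
tcp_rot: [-0.0, 0.598, 0.801, -0.0]
wrist_force: [-0.2, -0.3, -0.1]
opening: 0.999
gripper_force: 0.0
```

Emit:
play_rows(
  increments=[
    [0,0,-0.5,0,0,0],
    [0,0,-4,0,0,0],
    [0,0,-8,0,0,0],
    [0,0,-12,0,0,0],
    [0,0,-14,0,0,0],
  ],
)

```text
clock: 13.33
tool_pos: [473.4, -28.5, 205.9]
tcp_rot: [0.002, 0.598, 0.801, 0.001]
wrist_force: [1.1, -0.7, 0.3]
opening: 1.002
gripper_force: 0.0
```

Run:
```python
from fit import *
for i in range(3):
    s,p,R=pose(); c,x=see('tall_case',46,(472,-28.5,1.859),z0=50)
    if x is not None: print(p,'in tool',R.inv().apply([x[0]-p[0],x[1]-p[1],0]))
cv2.imwrite('pics/w5.png',c['pixels'][:,:,::-1])
```

```text
tall_case 0.69 24998 x,y,yaw [471.6 -27.1] 1.8571 hook,brk [72. 91.] err 0.019
[473.40458706 -28.51501669 205.91865699] in tool [ 1.86742266 -1.29632847 -0.00852525]
tall_case 0.62 24950 x,y,yaw [471.4 -26.2] 1.8542 hook,brk [71.2 91.2] err 0.026
[474.19105572 -28.63279856 205.39285633] in tool [ 3.11756097 -2.00480121 -0.02111634]
tall_case none
```

Run:
```python
from h import *
C=np.array([472.2,-28.4]); tx=np.array([-np.sin(.288),np.cos(.288)])
print(C-111*tx); inc(*(C-111*tx),84,0.288)
```

```text
[ 503.72790351 -134.8283388 ]
t 13.63 inc [-11.14   0.05  11.67] [-0.0014 -0.0008  0.    ]
```

Emit:
play_rows(
  increments=[
    [-4,0,0,0,0,0],
    [-8,0,0,0,0,0],
    [-11.1,0.05,1,0,0,0],
    [-11.1,0.05,4,0,0,0],
    [-11.1,0.05,6,0,0,0],
  ],
  gripper=0,
)

```text
clock: 14.05
tool_pos: [504.0, -136.1, 138.9]
tcp_rot: [-0.001, 0.599, 0.801, -0.0]
wrist_force: [-0.4, 0.5, -1.0]
opening: 0.299
gripper_force: 0.0
```

Emit:
play_rows(
  increments=[
    [0,0,2,0,0,0],
    [0,0,4,0,0,0],
    [0,0,5.5,0,0,0],
    [0,0,5.5,0,0,0],
    [0,0,5.5,0,0,0],
  ],
)

```text
clock: 14.47
tool_pos: [503.5, -134.3, 85.4]
tcp_rot: [-0.002, 0.598, 0.801, -0.0]
wrist_force: [0.5, 0.5, 0.7]
opening: 0.001
gripper_force: 0.0
```

Run:
```python
from h import *
C=np.array([472.2,-28.4]); tx=np.array([-np.sin(.288),np.cos(.288)])
inc(*(C-101*tx),84,0.288); s=get_state(); print(s['opening'],s['wrist_force'])
```

```text
t 14.47 inc [0.94 0.01 0.15] [-0.0026 -0.0021 -0.0001]
0.0009206394354477674 [0.49525121 0.53026682 0.67994256]
```

Emit:
play_rows(
  increments=[
    [0.2,0,0.1,0,0,0],
    [0.4,0,0.1,0,0,0],
    [0.6,0,0.1,0,0,0],
    [0.8,0,0.1,0,0,0],
    [0.9,0,0.1,0,0,0],
  ],
)

```text
clock: 14.88
tool_pos: [502.0, -125.8, 86.1]
tcp_rot: [0.001, 0.598, 0.801, 0.0]
wrist_force: [0.7, -5.2, 1.9]
opening: -0.004
gripper_force: 2.3
```

Emit:
play_rows(
  increments=[
    [0.1,0,0,0,0,0],
    [0.2,0,0,0,0,0],
    [0.35,0,0,0,0,0],
    [0.5,0,0,0,0,0],
    [0.6,0,0,0,0,0],
  ],
)

```text
clock: 15.3
tool_pos: [501.0, -120.8, 86.0]
tcp_rot: [0.001, 0.598, 0.801, 0.0]
wrist_force: [1.7, -5.2, 3.5]
opening: 0.002
gripper_force: 3.0
```

Emit:
play_rows(
  increments=[
    [0.15,0,0,0,0,0],
    [0.3,0,0,0,0,0],
    [0.45,0,0,0,0,0],
    [0.6,0,0,0,0,0],
    [0.7,0,0,0,0,0],
  ],
)

```text
clock: 15.72
tool_pos: [499.0, -114.1, 86.1]
tcp_rot: [0.001, 0.598, 0.801, 0.0]
wrist_force: [2.8, -6.0, 3.6]
opening: 0.002
gripper_force: 3.0
```

```bash
cat > pp.py <<'E'
from h import *
def st(C,yaw=.288):
    tx=np.array([-np.sin(yaw),np.cos(yaw)]); s,p,R=pose(); e=p[:2]-C; print('along',round(e@tx,2),'lat',round(e@[np.cos(yaw),np.sin(yaw)],2),'z',round(p[2],1),'F along',round(s['wrist_force'][:2]@tx,2),'Fz',round(s['wrist_force'][2],1),'t',round(s['clock'],2))
E
python3 - <<'E'
from pp import *
st([472.2,-28.4])
E
```

```text
along -89.75 lat 1.38 z 86.1 F along -6.49 Fz 3.6 t 15.72
```

Emit:
play_rows(
  increments=[
    [0.12,-0.02,0,0,0,0],
    [0.24,-0.05,0,0,0,0],
    [0.36,-0.05,0,0,0,0],
    [0.48,-0.05,0,0,0,0],
    [0.6,-0.05,0,0,0,0],
  ],
)

```text
clock: 16.13
tool_pos: [496.9, -108.5, 86.1]
tcp_rot: [0.001, 0.598, 0.801, 0.0]
wrist_force: [2.1, -5.2, 4.0]
opening: 0.002
gripper_force: 3.1
```

Emit:
play_rows(
  increments=[
    [0.05,0,0,0,0,0],
    [0.1,0,0,0,0,0],
    [0.15,0,0,0,0,0],
    [0.2,0,0,0,0,0],
    [0.25,0,0,0,0,0],
  ],
)

```text
clock: 16.55
tool_pos: [496.1, -106.1, 86.0]
tcp_rot: [0.001, 0.598, 0.801, 0.0]
wrist_force: [1.2, -5.6, 2.9]
opening: 0.001
gripper_force: 3.1
```

Run:
```python
from pp import *
st([472.2,-28.4])
```

```text
along -81.34 lat 0.88 z 86.0 F along -5.67 Fz 2.9 t 16.55
```

Emit:
play_rows(
  increments=[
    [0.03,0,0,0,0,0],
    [0.06,0,0,0,0,0],
    [0.1,0,0,0,0,0],
    [0.13,0,0,0,0,0],
    [0.16,0,0,0,0,0],
  ],
)

```text
clock: 16.97
tool_pos: [496.3, -105.4, 86.2]
tcp_rot: [0.002, 0.598, 0.801, -0.0]
wrist_force: [2.8, -15.9, 2.7]
opening: 0.003
gripper_force: 7.7
```

Emit:
play_rows(
  increments=[
    [0.02,0,0,0,0,0],
    [0.04,0,0,0,0,0],
    [0.06,0,0,0,0,0],
    [0.08,0,0,0,0,0],
    [0.1,0,0,0,0,0],
  ],
)

```text
clock: 17.38
tool_pos: [496.7, -105.1, 86.5]
tcp_rot: [0.003, 0.598, 0.801, -0.0]
wrist_force: [4.3, -20.8, 4.0]
opening: -0.0
gripper_force: 10.3
```

Run:
```python
from pp import *
st([472.2,-28.4])
```

```text
along -80.53 lat 1.7 z 86.5 F along -21.17 Fz 4.0 t 17.38
```

Force rose at a firm stop. I back off, rise and check where the case now lies.

Emit:
play_rows(
  increments=[
    [-0.3,0,0,0,0,0],
    [-0.6,0,0,0,0,0],
    [-1.2,0,0,0,0,0],
    [-1.8,0,0,0,0,0],
    [-2,0,-2,0,0,0],
  ],
)

```text
clock: 17.8
tool_pos: [499.0, -122.6, 103.4]
tcp_rot: [-0.002, 0.598, 0.801, -0.001]
wrist_force: [-1.3, 0.0, 0.1]
opening: -0.002
gripper_force: 0.0
```

Emit:
play_rows(
  increments=[
    [1.5,0,-3,0,0,0],
    [4.5,0,-6,0,0,0],
    [7.5,0,-9.5,0,0,0],
    [9.5,0,-10,0,0,0],
    [9.5,0,-10,0,0,0],
  ],
)

```text
clock: 18.22
tool_pos: [473.0, -28.6, 208.1]
tcp_rot: [0.001, 0.598, 0.802, 0.001]
wrist_force: [1.2, 0.5, 0.8]
opening: -0.004
gripper_force: 0.0
```

Emit:
play_rows(
  increments=[
    [0,0,0,0,0,0],
    [0,0,0,0,0,0],
    [0,0,0,0,0,0],
    [0,0,0,0,0,0],
    [0,0,0,0,0,0],
  ],
  gripper=1,
)

```text
clock: 18.63
tool_pos: [473.2, -31.7, 205.0]
tcp_rot: [-0.0, 0.599, 0.801, -0.0]
wrist_force: [-0.2, 0.6, 0.3]
opening: 0.709
gripper_force: 0.0
```

Run:
```python
from fit import *
B=np.array([463.5,0.3]); 
for i in range(3):
    s,p,R=pose(); c,x=see('tall_case',46,(468,-9,1.859),z0=50)
    if x is not None:
        e=x[:2]-B; print(p,'rel bottom along',e@[-.284,.959],'lat',e@[.959,.284])
cv2.imwrite('pics/w6.png',c['pixels'][:,:,::-1])
```

```text
tall_case 0.75 27217 x,y,yaw [466.5  -8.7] 1.8591 hook,brk [73.6 89. ] err 0.017
[473.18143712 -31.71559882 204.96672092] rel bottom along -9.435523018498692 lat 0.3139670740680351
tall_case 0.89 27141 x,y,yaw [466.   -7.3] 1.8617 hook,brk [72.  90.7] err 0.017
[473.19703933 -31.52123805 205.16528738] rel bottom along -7.969266869186958 lat 0.2553852637815615
tall_case 0.65 27023 x,y,yaw [466.   -8.1] 1.8608 hook,brk [72.6 89.8] err 0.021
[473.1938553  -31.33957793 205.32957991] rel bottom along -8.788721819952615 lat 0.04531958485574538
```

View pics/w6.png

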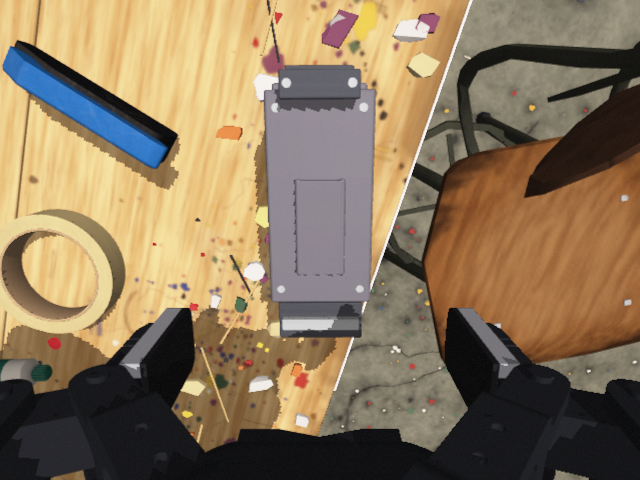

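The tall case lies square, about 8.7 mm short of straight above, at (320,190) in the picture. That fits a stop inside the 0–12 mm range. To see whether the bar has popped up under the overhanging bracket, I'll look from low in front with the tool tilted.

Run:
```python
from h import *
inc(537,-249,115,0.288)
```

```text
t 18.93 inc [-22.69  -0.06   9.04] [-0.0002 -0.0001 -0.0001]
```

Emit:
play_rows(
  increments=[
    [-4,0,0,0,0.12,0],
    [-8,0,0,0,0.24,0],
    [-12,0,1.5,0,0.36,0],
    [-16,0,4,0,0.48,0],
    [-20,0,7,0,0.6,0],
  ],
)

```text
clock: 19.35
tool_pos: [524.6, -203.7, 152.5]
tcp_rot: [-0.225, 0.574, 0.769, 0.171]
wrist_force: [1.0, -0.5, -0.0]
opening: 0.998
gripper_force: 0.0
```

Emit:
play_rows(
  increments=[
    [-1,0,2,0,0.1,0],
    [-1,0,2.5,0,0.1,0],
    [-1,0,2.5,0,0.1,0],
    [-1,0,2.5,0,0.1,0],
    [-1,0,2.5,0,0.1,0],
  ],
)

```text
clock: 19.77
tool_pos: [522.6, -194.8, 127.3]
tcp_rot: [-0.262, 0.565, 0.758, 0.196]
wrist_force: [-0.1, -0.1, 1.0]
opening: 0.994
gripper_force: 0.0
```

Run:
```python
from h import *
s,p,R=pose(); print(p,R.apply([0,0,1]))
c=camera('wrist'); P=np.array([466+.284*75,-8-.959*75,54]); u=proj(c,P)[0]; print(u)
for th in ('catch_bottom','catch_tall'):
    for o in cut_out(c,th): m=np.argwhere(o['pixels']); print(th,o['p'],len(m),m.min(0),m.max(0))
r,k=int(np.clip(u[1],110,370)),int(np.clip(u[0],140,500))
cv2.imwrite('pics/w7.png',cv2.resize(c['pixels'][r-105:r+105,k-140:k+140,::-1],(800,600),interpolation=cv2.INTER_CUBIC)); print('crop',k-140,r-105)
```

```text
[ 522.59756478 -194.7889827   127.33128546] [-0.17558999  0.59281686 -0.78596204]
[318.1776534  157.08642715]
catch_bottom 0.61 771 [152 279] [161 356]
catch_tall 0.77 1617 [108 272] [127 365]
crop 178 52
```

View pics/w7.png

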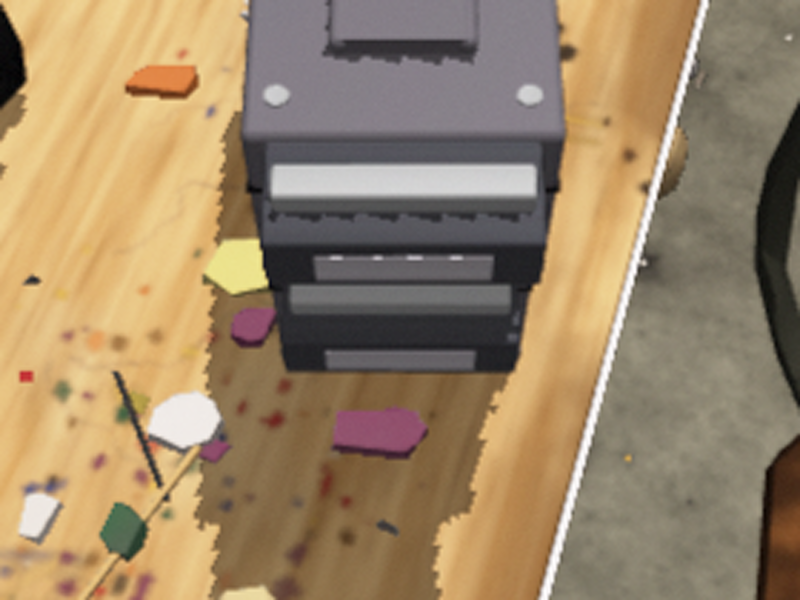

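The low view shows the bottom bar standing up in front of the tall case, with its top band and front face both visible (crop rows 285–315, columns 290–510). The bar has popped. On to the shallow case.

Run:
```python
from h import *
d,r=inc(480,20,240,0.0)
```

```text
t 19.92 inc [24.1   2.07  4.64] [-0.0952 -0.6623  0.2791]
```

Emit:
play_rows(
  increments=[
    [3,0.3,-3,-0.015,-0.1,0.04],
    [7,0.7,-4,-0.03,-0.2,0.08],
    [10.5,1,-4,-0.045,-0.3,0.12],
    [14,1.3,-3,-0.06,-0.4,0.17],
    [17.5,1.5,-1,-0.075,-0.5,0.21],
  ],
)

```text
clock: 20.33
tool_pos: [500.3, -65.4, 245.7]
tcp_rot: [-0.061, 0.682, 0.727, 0.051]
wrist_force: [2.4, 1.5, 0.2]
opening: 1.002
gripper_force: 0.0
```

Run:
```python
from h import *
d,r=inc(428.4,271,140,-0.262)
d,r=inc(445,200,220,-0.262)
```

```text
t 20.33 inc [31.92 -4.93 15.87] [-0.0338 -0.1565  0.325 ]
t 20.33 inc [26.09 -3.79  6.82] [-0.0338 -0.1565  0.325 ]
```

Emit:
play_rows(
  increments=[
    [3.9,-0.6,0.6,-0.01,-0.04,0.08],
    [7.8,-1.2,1.2,-0.02,-0.08,0.16],
    [11.7,-1.8,2,-0.03,-0.12,0.24],
    [15.6,-2.4,3,-0.034,-0.157,0.325],
    [19.5,-3,4,-0.034,-0.157,0.325],
  ],
)

```text
clock: 20.75
tool_pos: [459.3, 114.9, 238.3]
tcp_rot: [-0.003, 0.793, 0.609, -0.001]
wrist_force: [2.3, 1.3, -0.4]
opening: 0.997
gripper_force: 0.0
```

Run:
```python
from h import *
d,r=inc(428.4,271,140,-0.262)
```

```text
t 20.75 inc [14.25 -6.98  9.91] [-0.0056 -0.0024 -0.0002]
```

Emit:
play_rows(
  increments=[
    [3.5,-1.7,2,0,0,0],
    [7,-3.4,5,0,0,0],
    [10.5,-5.2,8,0,0,0],
    [14,-6.9,9.9,0,0,0],
    [14.2,-7,9.9,0,0,0],
  ],
)

```text
clock: 21.17
tool_pos: [425.2, 272.1, 137.8]
tcp_rot: [-0.005, 0.792, 0.611, -0.002]
wrist_force: [-0.6, -0.6, 0.3]
opening: 1.001
gripper_force: 0.0
```

Emit:
play_rows(
  increments=[
    [0,0,0,0,0,0],
    [0,0,0,0,0,0],
    [0,0,0,0,0,0],
    [0,0,0,0,0,0],
    [0,0,0,0,0,0],
  ],
)

```text
clock: 21.58
tool_pos: [427.9, 268.5, 139.7]
tcp_rot: [-0.005, 0.793, 0.61, -0.001]
wrist_force: [-0.5, -0.5, 0.4]
opening: 1.003
gripper_force: 0.0
```

Run:
```python
from fit import *
L=[]
for i in range(3):
    s,p,R=pose(); c,x=see('shallow_case',34,(428,271,1.309))
    if x is not None: L.append(x[:3])
x=np.mean(L,0); print(p,x)
inc(x[0],x[1],5,x[2]-np.pi/2)
```

```text
shallow_case 0.56 27435 x,y,yaw [429.1 274.4] 1.3101 hook,brk [81.2 89.2] err 0.019
shallow_case 0.62 27729 x,y,yaw [429.  274.1] 1.3091 hook,brk [81.9 89.2] err 0.017
shallow_case 0.74 27502 x,y,yaw [429.3 274.8] 1.3093 hook,brk [80.7 89.9] err 0.022
[427.65561116 268.68709713 139.08012098] [429.14377349 274.42751038   1.30951325]
t 21.88 inc [ 0.54  0.16 13.39] [-0.0104 -0.0033  0.0024]
```

Emit:
play_rows(
  increments=[
    [0.3,0.1,3,-0.005,-0.003,0],
    [0.5,0.15,6.5,-0.01,-0.003,0],
    [0.5,0.15,9.5,-0.01,-0.003,0],
    [0.5,0.15,11.5,-0.01,-0.003,0],
    [0.5,0.15,12,-0.01,-0.003,0],
  ],
)

```text
clock: 22.3
tool_pos: [427.5, 273.4, 16.0]
tcp_rot: [-0.001, 0.792, 0.61, -0.002]
wrist_force: [-1.3, -0.5, -0.5]
opening: 0.999
gripper_force: 0.0
```

Emit:
play_rows(
  increments=[
    [0,0,0.3,0,0,0],
    [0,0,0.6,0,0,0],
    [0,0,0.8,0,0,0],
    [0,0,0.8,0,0,0],
    [0,0,0.8,0,0,0],
  ],
)

```text
clock: 22.72
tool_pos: [429.4, 274.4, 11.6]
tcp_rot: [-0.0, 0.792, 0.61, 0.001]
wrist_force: [0.2, -0.2, 0.5]
opening: 1.0
gripper_force: 0.0
```

Run:
```python
from h import *
inc(429.1,274.4,3,1.3095-np.pi/2); s,p,R=pose(); print(p,s['wrist_force'])
```

```text
t 22.72 inc [-0.01 -0.03  0.86] [ 0.0004 -0.0011  0.0028]
[429.4174942  274.43322999  11.61480908] [ 0.17261619 -0.23202072  0.47305666]
```

Down 8 mm more, then grip and lift.

Emit:
play_rows(
  increments=[
    [0,0,0.2,0,0,0.002],
    [0,0,0.5,0,0,0.002],
    [0,0,0.8,0,0,0.002],
    [0,0,0.8,0,0,0.002],
    [0,0,0.8,0,0,0.002],
  ],
)

```text
clock: 23.13
tool_pos: [428.8, 274.2, 2.6]
tcp_rot: [-0.0, 0.793, 0.609, -0.0]
wrist_force: [0.2, -0.2, 0.3]
opening: 0.996
gripper_force: 0.0
```

Emit:
play_rows(
  increments=[
    [0,0,0,0,0,0],
    [0,0,0,0,0,0],
    [0,0,0,0,0,0],
    [0,0,0,0,0,0],
    [0,0,0,0,0,0],
  ],
  gripper=0,
  squeeze=40,
)

```text
clock: 23.55
tool_pos: [429.1, 274.3, 3.1]
tcp_rot: [-0.0, 0.793, 0.609, 0.0]
wrist_force: [-1.1, -0.6, 5.7]
opening: 0.741
gripper_force: 44.5
```

Emit:
play_rows(
  increments=[
    [0,0,0,0,0,0],
    [0,0,-3,0,0,0],
    [0,0,-7,0,0,0],
    [0,0,-11,0,0,0],
    [0,0,-15,0,0,0],
  ],
)

```text
clock: 23.97
tool_pos: [428.2, 273.8, 154.3]
tcp_rot: [-0.0, 0.793, 0.609, -0.001]
wrist_force: [1.0, 1.3, -3.5]
opening: 0.742
gripper_force: 49.5
```

Run:
```python
from h import *
inc(474.9,-36.7,150,0.289)
```

```text
t 23.97 inc [-28.8   12.5    0.43] [-1.900e-03  3.000e-04 -5.494e-01]
```

Emit:
play_rows(
  increments=[
    [-3.6,1.5,0,0,0,-0.11],
    [-7.2,3.1,0,0,0,-0.22],
    [-10.8,4.7,0,0,0,-0.33],
    [-14.4,6.3,0,0,0,-0.44],
    [-18,7.9,0,0,0,-0.549],
  ],
)

```text
clock: 24.38
tool_pos: [455.9, 98.2, 152.7]
tcp_rot: [-0.0, 0.61, 0.792, -0.0]
wrist_force: [0.5, 0.1, -4.5]
opening: 0.743
gripper_force: 49.5
```

Run:
```python
from h import *
inc(474.9,-36.7,145,0.289)
```

```text
t 24.38 inc [-13.53  -1.61   0.77] [-0.0007 -0.0005 -0.0301]
```

Emit:
play_rows(
  increments=[
    [-3.5,-0.4,0,0,0,-0.015],
    [-7,-0.8,0.2,0,0,-0.03],
    [-10.5,-1.2,0.5,0,0,-0.03],
    [-13.5,-1.6,0.8,0,0,-0.03],
    [-13.5,-1.6,0.8,0,0,-0.03],
  ],
)

```text
clock: 24.8
tool_pos: [475.2, -39.4, 144.2]
tcp_rot: [0.0, 0.601, 0.799, -0.0]
wrist_force: [0.5, 1.1, -4.0]
opening: 0.736
gripper_force: 49.5
```

Emit:
play_rows(
  increments=[
    [0,0,0.6,0,0,0],
    [0,0,1.3,0,0,0],
    [0,0,2,0,0,0],
    [0,0,2.5,0,0,0],
    [0,0,2.5,0,0,0],
  ],
)

```text
clock: 25.22
tool_pos: [473.8, -34.0, 118.4]
tcp_rot: [-0.001, 0.6, 0.8, -0.0]
wrist_force: [-0.7, 0.5, -4.9]
opening: 0.736
gripper_force: 49.4
```

Emit:
play_rows(
  increments=[
    [0,0,0,0,0,0],
    [0,0,0,0,0,0],
    [0,0,0,0,0,0],
    [0,0,0,0,0,0],
    [0,0,0,0,0,0],
  ],
)

```text
clock: 25.63
tool_pos: [474.8, -34.9, 119.9]
tcp_rot: [-0.0, 0.6, 0.8, 0.0]
wrist_force: [-0.5, -0.1, -4.9]
opening: 0.741
gripper_force: 49.4
```

Run:
```python
from h import *
inc(474.9,-36.7,102,0.289); s,p,R=pose();print(p,s['wrist_force'])
```

```text
t 25.63 inc [-0.18 -0.04  1.79] [-0.     -0.0002 -0.0054]
[474.76850652 -34.91114604 119.89783724] [-0.48293828 -0.13629883 -4.89215353]
```

Emit:
play_rows(
  increments=[
    [-0.1,-0.04,0.4,0,0,-0.005],
    [-0.18,-0.04,0.8,0,0,-0.005],
    [-0.18,-0.04,1.2,0,0,-0.005],
    [-0.18,-0.04,1.4,0,0,-0.005],
    [-0.18,-0.04,1.4,0,0,-0.005],
  ],
)

```text
clock: 26.05
tool_pos: [474.4, -36.8, 105.0]
tcp_rot: [-0.001, 0.598, 0.801, -0.0]
wrist_force: [-0.5, 0.6, -3.8]
opening: 0.741
gripper_force: 49.6
```

Run:
```python
from h import *
inc(474.9,-36.7,99.1,0.289); s,p,R=pose();print(p,s['wrist_force'])
```

```text
t 26.05 inc [-0.01  0.05  0.59] [-0.0014 -0.001  -0.0005]
[474.36397343 -36.76427425 105.00846158] [-0.50644604  0.57272247 -3.81457862]
```

Emit:
play_rows(
  increments=[
    [0,0.03,0.1,0,0,0],
    [0,0.03,0.2,0,0,0],
    [0,0.03,0.3,0,0,0],
    [0,0.03,0.35,0,0,0],
    [0,0.03,0.35,0,0,0],
  ],
)

```text
clock: 26.47
tool_pos: [475.0, -36.7, 102.1]
tcp_rot: [-0.0, 0.598, 0.801, -0.0]
wrist_force: [-0.8, -0.4, -3.6]
opening: 0.742
gripper_force: 49.6
```

Emit:
play_rows(
  increments=[
    [0,0,0.05,0,0,0],
    [0,0,0.1,0,0,0],
    [0,0,0.14,0,0,0],
    [0,0,0.14,0,0,0],
    [0,0,0.14,0,0,0],
  ],
)

```text
clock: 26.88
tool_pos: [475.0, -36.7, 100.8]
tcp_rot: [-0.0, 0.598, 0.801, -0.0]
wrist_force: [-0.1, -0.1, -3.8]
opening: 0.739
gripper_force: 49.5
```

Run:
```python
from h import *
inc(474.9,-36.7,99.1,0.289); s,p,R=pose();print(p,s['wrist_force'])
```

```text
t 26.88 inc [ 0.   -0.01  0.17] [-0.0004 -0.0004 -0.0004]
[475.03096589 -36.67468975 100.77173538] [-0.14877981 -0.0549065  -3.76470397]
```

Emit:
play_rows(
  increments=[
    [0,0,0.04,0,0,0],
    [0,0,0.08,0,0,0],
    [0,0,0.12,0,0,0],
    [0,0,0.12,0,0,0],
    [0,0,0.12,0,0,0],
  ],
)

```text
clock: 27.3
tool_pos: [475.0, -36.7, 99.6]
tcp_rot: [-0.0, 0.598, 0.801, -0.0]
wrist_force: [-0.1, -0.5, -4.0]
opening: 0.738
gripper_force: 49.5
```

Emit:
play_rows(
  increments=[
    [0,0,0.02,0,0,0],
    [0,0,0.04,0,0,0],
    [0,0,0.06,0,0,0],
    [0,0,0.06,0,0,0],
    [0,0,0.06,0,0,0],
  ],
)

```text
clock: 27.72
tool_pos: [475.0, -36.7, 99.1]
tcp_rot: [-0.0, 0.598, 0.801, 0.0]
wrist_force: [-1.5, -0.4, 2.6]
opening: 0.737
gripper_force: 50.2
```

Seated at the expected height. I let go, rise and move behind the bracket.

Emit:
play_rows(
  increments=[
    [0,0,0,0,0,0],
    [0,0,0,0,0,0],
    [0,0,0,0,0,0],
    [0,0,0,0,0,0],
    [0,0,0,0,0,0],
  ],
  gripper=1,
)

```text
clock: 28.13
tool_pos: [475.1, -36.7, 99.0]
tcp_rot: [-0.0, 0.598, 0.801, -0.0]
wrist_force: [-0.3, 0.0, 1.0]
opening: 1.002
gripper_force: 0.0
```

Emit:
play_rows(
  increments=[
    [0,0,-0.5,0,0,0],
    [0,0,-4,0,0,0],
    [0,0,-8,0,0,0],
    [0,0,-12,0,0,0],
    [0,0,-14,0,0,0],
  ],
)

```text
clock: 28.55
tool_pos: [476.1, -36.9, 243.6]
tcp_rot: [0.002, 0.598, 0.801, 0.001]
wrist_force: [0.7, -0.2, 0.4]
opening: 1.003
gripper_force: 0.0
```

Emit:
play_rows(
  increments=[
    [0,0,0,0,0,0],
    [0,0,0,0,0,0],
    [0,0,0,0,0,0],
    [0,0,0,0,0,0],
    [0,0,0,0,0,0],
  ],
)

```text
clock: 28.97
tool_pos: [474.5, -36.6, 238.0]
tcp_rot: [-0.001, 0.598, 0.801, -0.0]
wrist_force: [0.1, -0.6, -0.3]
opening: 1.001
gripper_force: 0.0
```

Run:
```python
from fit import *
B=np.array([463.5,0.3])
for i in range(3):
    s,p,R=pose(); c,x=see('shallow_case',34,(474.9,-36.7,1.859),z0=96)
    if x is not None:
        e=x[:2]-B; print(p,'rel bottom along',e@[-.284,.959],'lat',e@[.959,.284])
C=np.array([474.9,-36.7]); tx=np.array([-np.sin(.289),np.cos(.289)])
inc(*(C-112*tx),118,0.289)
```

```text
shallow_case none
shallow_case 0.95 26394 x,y,yaw [474.5 -36.5] 1.8587 hook,brk [81.7 89.1] err 0.022
[474.74776148 -36.66885055 238.22763321] rel bottom along -38.40369869230454 lat 0.10405526516204197
shallow_case 0.55 26446 x,y,yaw [474.2 -35.8] 1.8587 hook,brk [80.8 89.4] err 0.018
[474.91372877 -36.69979022 238.52711393] rel bottom along -37.625679903915724 lat 0.012336264272675994
t 29.27 inc [-1.121e+01  1.000e-02  1.206e+01] [-0.0009 -0.0007 -0.0005]
```

Emit:
play_rows(
  increments=[
    [-4,0,0,0,0,0],
    [-8,0,0,0,0,0],
    [-11.2,0,1,0,0,0],
    [-11.2,0,4,0,0,0],
    [-11.2,0,6,0,0,0],
  ],
  gripper=0,
)

```text
clock: 29.68
tool_pos: [507.2, -145.8, 177.4]
tcp_rot: [-0.0, 0.599, 0.801, 0.0]
wrist_force: [-1.0, 0.7, 0.0]
opening: 0.301
gripper_force: 0.0
```

Emit:
play_rows(
  increments=[
    [0,0,2,0,0,0],
    [0,0,4,0,0,0],
    [0,0,6,0,0,0],
    [0,0,6,0,0,0],
    [0,0,6,0,0,0],
  ],
)

```text
clock: 30.1
tool_pos: [506.5, -143.9, 118.6]
tcp_rot: [-0.001, 0.598, 0.801, -0.0]
wrist_force: [0.6, 0.0, 0.6]
opening: 0.0
gripper_force: 0.0
```

Emit:
play_rows(
  increments=[
    [0,0,0,0,0,0],
    [0,0,0,0,0,0],
    [0,0,0,0,0,0],
    [0,0,0,0,0,0],
    [0,0,0,0,0,0],
  ],
)

```text
clock: 30.52
tool_pos: [507.2, -144.1, 119.5]
tcp_rot: [0.0, 0.598, 0.801, 0.0]
wrist_force: [-0.1, -0.1, -0.6]
opening: -0.001
gripper_force: 0.0
```

Run:
```python
from pp import *
st([474.9,-36.7],.289)
inc(474.9+.285*102,-36.7-.9585*102,118,.289)
```

```text
along -112.17 lat 0.31 z 119.5 F along -0.05 Fz -0.6 t 30.52
t 30.52 inc [ 1.02 -0.03  0.15] [ 0.0004  0.0002 -0.0004]
```

Emit:
play_rows(
  increments=[
    [0.2,-0.03,0.1,0,0,0],
    [0.4,-0.03,0.1,0,0,0],
    [0.6,-0.03,0.1,0,0,0],
    [0.8,-0.03,0.1,0,0,0],
    [0.9,-0.03,0.1,0,0,0],
  ],
)

```text
clock: 30.93
tool_pos: [503.9, -135.1, 117.9]
tcp_rot: [-0.0, 0.598, 0.801, -0.0]
wrist_force: [-0.3, -1.0, 0.7]
opening: 0.001
gripper_force: 0.0
```

Emit:
play_rows(
  increments=[
    [0.1,0,0,0,0,0],
    [0.25,0,0,0,0,0],
    [0.4,0,0,0,0,0],
    [0.55,0,0,0,0,0],
    [0.7,0,0,0,0,0],
  ],
)

```text
clock: 31.35
tool_pos: [502.1, -128.8, 118.0]
tcp_rot: [-0.0, 0.598, 0.801, -0.0]
wrist_force: [1.2, -3.0, -0.9]
opening: 0.001
gripper_force: 1.2
```

Emit:
play_rows(
  increments=[
    [0.15,0,0,0,0,0],
    [0.3,0,0,0,0,0],
    [0.45,0,0,0,0,0],
    [0.6,0,0,0,0,0],
    [0.7,0,0,0,0,0],
  ],
)

```text
clock: 31.77
tool_pos: [500.0, -121.9, 118.0]
tcp_rot: [-0.0, 0.598, 0.801, -0.0]
wrist_force: [1.3, -2.7, -0.2]
opening: 0.003
gripper_force: 1.3
```

Run:
```python
from pp import *
st([474.9,-36.7],.289)
```

```text
along -88.87 lat -0.19 z 118.0 F along -2.95 Fz -0.2 t 31.77
```

Emit:
play_rows(
  increments=[
    [0.08,0,0,0,0,0],
    [0.16,0,0,0,0,0],
    [0.24,0,0,0,0,0],
    [0.32,0,0,0,0,0],
    [0.4,0,0,0,0,0],
  ],
)

```text
clock: 32.18
tool_pos: [498.9, -118.2, 117.9]
tcp_rot: [-0.0, 0.598, 0.801, -0.0]
wrist_force: [0.1, -3.6, -1.0]
opening: -0.0
gripper_force: 1.3
```

Emit:
play_rows(
  increments=[
    [0.03,0,0,0,0,0],
    [0.06,0,0,0,0,0],
    [0.09,0,0,0,0,0],
    [0.12,0,0,0,0,0],
    [0.14,0,0,0,0,0],
  ],
)

```text
clock: 32.6
tool_pos: [498.6, -116.9, 118.0]
tcp_rot: [-0.0, 0.598, 0.801, -0.0]
wrist_force: [2.0, -3.8, 0.1]
opening: -0.005
gripper_force: 1.4
```

Emit:
play_rows(
  increments=[
    [0.02,0,0,0,0,0],
    [0.04,0,0,0,0,0],
    [0.06,0,0,0,0,0],
    [0.08,0,0,0,0,0],
    [0.1,0,0,0,0,0],
  ],
)

```text
clock: 33.02
tool_pos: [498.3, -115.9, 117.9]
tcp_rot: [-0.0, 0.598, 0.801, -0.0]
wrist_force: [1.1, -3.3, 0.0]
opening: 0.002
gripper_force: 1.4
```

Emit:
play_rows(
  increments=[
    [0.02,0,0,0,0,0],
    [0.04,0,0,0,0,0],
    [0.06,0,0,0,0,0],
    [0.08,0,0,0,0,0],
    [0.1,0,0,0,0,0],
  ],
)

```text
clock: 33.43
tool_pos: [498.0, -115.0, 117.9]
tcp_rot: [-0.0, 0.598, 0.801, -0.0]
wrist_force: [0.4, -3.1, -0.1]
opening: -0.002
gripper_force: 1.4
```

Emit:
play_rows(
  increments=[
    [0.02,0,0,0,0,0],
    [0.04,0,0,0,0,0],
    [0.06,0,0,0,0,0],
    [0.08,0,0,0,0,0],
    [0.1,0,0,0,0,0],
  ],
)

```text
clock: 33.85
tool_pos: [497.7, -114.0, 118.0]
tcp_rot: [-0.0, 0.598, 0.801, -0.0]
wrist_force: [1.0, -2.5, 0.2]
opening: -0.003
gripper_force: 1.4
```

Emit:
play_rows(
  increments=[
    [0.02,0,0,0,0,0],
    [0.04,0,0,0,0,0],
    [0.06,0,0,0,0,0],
    [0.08,0,0,0,0,0],
    [0.1,0,0,0,0,0],
  ],
)

```text
clock: 34.27
tool_pos: [497.9, -113.5, 118.1]
tcp_rot: [0.0, 0.598, 0.801, -0.0]
wrist_force: [2.5, -7.9, 0.1]
opening: 0.003
gripper_force: 4.0
```

Emit:
play_rows(
  increments=[
    [0.02,0,0,0,0,0],
    [0.04,0,0,0,0,0],
    [0.06,0,0,0,0,0],
    [0.08,0,0,0,0,0],
    [0.1,0,0,0,0,0],
  ],
)

```text
clock: 34.68
tool_pos: [498.1, -113.2, 118.4]
tcp_rot: [0.001, 0.598, 0.802, -0.0]
wrist_force: [2.9, -13.3, 3.0]
opening: 0.004
gripper_force: 6.6
```

Run:
```python
from pp import *
st([474.9,-36.7],.289)
```

```text
along -79.91 lat 0.47 z 118.4 F along -13.53 Fz 3.0 t 34.68
```

Firm stop felt at 13 N. I back away and look from low in front, as before.

Emit:
play_rows(
  increments=[
    [-0.5,0,0,0,0,0],
    [-1.5,0,0,0,0,0],
    [-4,0,-1,0,0.1,0],
    [-7,0,-2.5,0,0.22,0],
    [-9.5,0,-4,0,0.34,0],
  ],
)

```text
clock: 35.1
tool_pos: [524.7, -204.2, 159.6]
tcp_rot: [-0.137, 0.588, 0.79, 0.104]
wrist_force: [1.1, 0.1, -0.5]
opening: 0.003
gripper_force: 0.0
```

Emit:
play_rows(
  increments=[
    [-0.4,0,0,0,0.12,0],
    [-0.4,0,0,0,0.24,0],
    [-0.4,0,0,0,0.34,0],
    [-0.4,0,0,0,0.34,0],
    [-0.4,0,0,0,0.34,0],
  ],
)

```text
clock: 35.52
tool_pos: [525.0, -207.7, 155.1]
tcp_rot: [-0.267, 0.565, 0.755, 0.199]
wrist_force: [0.3, 0.0, 0.3]
opening: -0.001
gripper_force: 0.0
```

Run:
```python
from h import *
s,p,R=pose(); print(p,R.apply([0,0,1]),s['clock'])
c=camera('wrist'); P=np.array([463.5+.284*92,.3-.959*92,100]); u=proj(c,P)[0]; print(u)
for th in ('catch_bottom','catch_tall'):
    for o in cut_out(c,th): m=np.argwhere(o['pixels']); print(th,o['p'],len(m),m.min(0),m.max(0))
r,k=int(np.clip(u[1],110,370)),int(np.clip(u[0],140,500))
cv2.imwrite('pics/w8.png',cv2.resize(c['pixels'][r-105:r+105,k-140:k+140,::-1],(800,600),interpolation=cv2.INTER_CUBIC)); print('crop',k-140,r-105)
```

```text
[ 524.96715591 -207.70281069  155.12077451] [-0.17905085  0.60273258 -0.77759516] 35.5167
[320.19475801 135.72043802]
catch_bottom 0.93 500 [163 286] [171 354]
crop 180 30
```

View pics/w8.png

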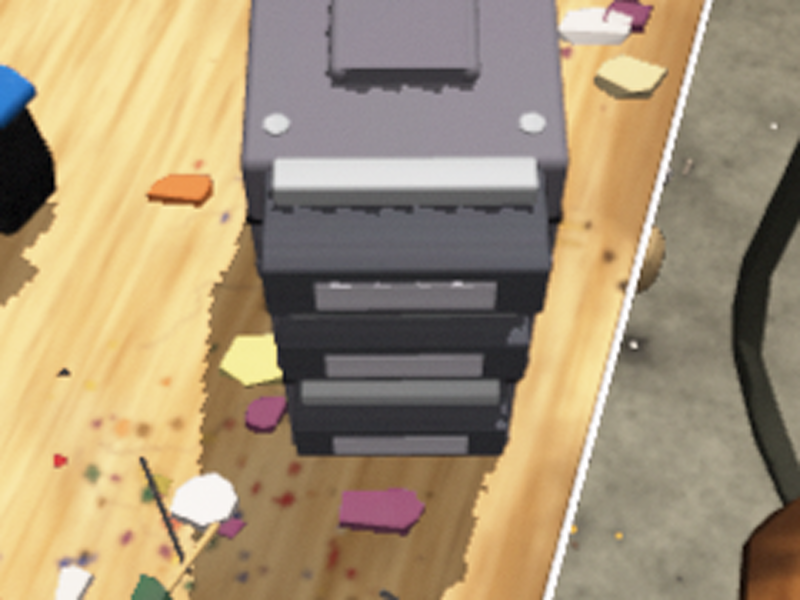

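The bottom bar is still standing (crop rows 380–405). The tall case's bar is hidden at this angle under the shallow case's bracket, so I'll look once from lower down.

Run:
```python
from h import *
s,p,R=pose(); T=down(.289)*Ro.from_euler('y',1.01)
print(R.inv().apply(np.array([532.5,-232.7,78])-p)/10,(R.inv()*T).as_rotvec(),s['joints'])
```

```text
[-7.1104656  -0.07012961  4.447528  ] [-3.30342130e-04  3.32626991e-01  4.51764733e-04] [-0.69190613  0.76276612  1.24517017  0.35971258  1.7133744  -1.03716485]
```

Emit:
play_rows(
  increments=[
    [-2,0,1,0,0.08,0],
    [-4,0,2,0,0.16,0],
    [-6,0,3,0,0.24,0],
    [-7.1,0,4,0,0.33,0],
    [-7.1,0,4.4,0,0.33,0],
  ],
)

```text
clock: 36.08
tool_pos: [531.8, -232.7, 73.2]
tcp_rot: [-0.392, 0.523, 0.699, 0.29]
wrist_force: [-0.1, -0.8, -1.3]
opening: 0.001
gripper_force: 0.0
```

Run:
```python
from h import *
s,p,R=pose(); print(p,R.apply([0,0,1]),s['clock'])
c=camera('wrist'); P=np.array([463.5+.284*92,.3-.959*92,100]); u=proj(c,P)[0]; print(u)
for th in ('catch_bottom','catch_tall'):
    for o in cut_out(c,th): m=np.argwhere(o['pixels']); print(th,o['p'],len(m),m.min(0),m.max(0))
r,k=int(np.clip(u[1],75,370)),int(np.clip(u[0],100,500))
im=cv2.resize(c['pixels'][r-75:r+75,k-100:k+100,::-1],(800,600),interpolation=cv2.INTER_CUBIC)
cv2.imwrite('pics/w9.png',np.clip(im.astype(float)*2.2,0,255).astype(np.uint8)); print('crop',k-100,r-75)
```

```text
[ 531.77332979 -232.69157957   73.24052712] [-0.24383842  0.8158464  -0.52434481] 36.0833
[321.11409559  63.72047207]
catch_bottom 0.74 828 [122 284] [135 358]
catch_tall 0.7 1144 [ 58 278] [ 72 366]
crop 221 0
```

View pics/w9.png

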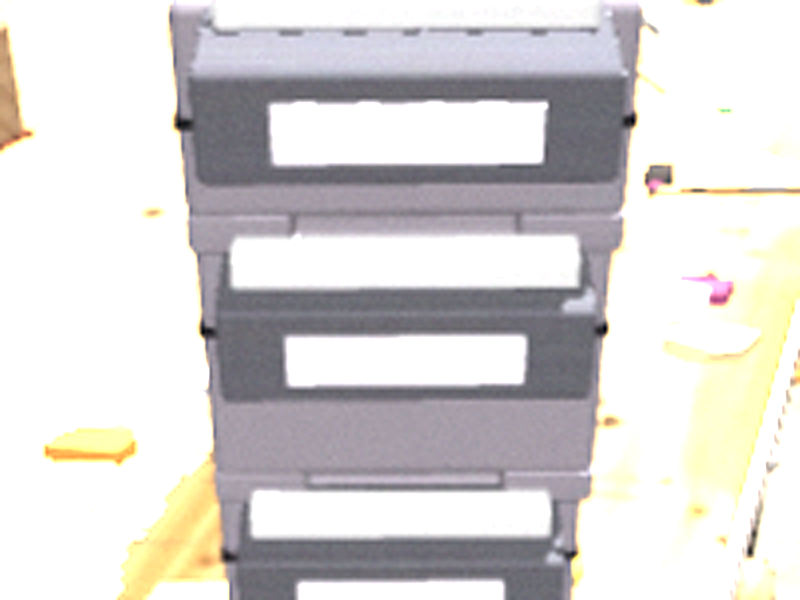

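The low view shows both bars standing up in front of the case above them: the tall case's at crop rows 235–288 and the bottom case's at rows 490–538. The stack is square and the arm is touching nothing.

```bash
python3 -c "
from plant import *
print(get_state()['wrist_force']); print(finish_job())"
```

```text
[ 0.31789049 -0.26633698  0.84247534]
the job is handed in; nothing more can be done
None
```

The job is handed in at about 36 s: the tall case is home on the bottom case and the shallow case on the tall one, hooks at the same end. Each was pushed ungripped to a firm stop (21 N and 13.5 N), the last picture shows both catch bars up, and my moves kept well clear of the jar and bottle, though I took no closing look at them.

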